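# Seat the V-block in the alignment fixture and hold the lens barrel down in it

### The job

Set up the lens barrel for its alignment check: put the loose V-block into the rectangular pocket of the alignment fixture so that it sits flat and fully home on the pocket floor, and let go of it. Then lay the lens barrel in the V with its glass window facing the collimator, resting on both white strips with its two octagonal caps outside the V, and finish while still holding it: keep fingers on it and keep pressing it down onto both strips with firm, steady hand pressure, not hard. Leave the torch and the white vent filter where they are.

Things in the scene. Friction and masses are not known exactly. Their poses are not given: they have to be found in the camera images.
- fixture: alignment fixture, fixed to the bench: aluminium base plate 20 mm high (x -73 to 128, y -53.5 to 53.5 mm) with a rectangular pocket 107 mm (x) by 67 mm (y), 10 mm deep, mouth bevelled 3.5 mm all round; a black collimator tube stands on its far end. Origin on the bench under the pocket's middle; z up; x along the pocket's long side, + towards the collimator
- pocket_floor (a point): centre of the pocket floor, 10 mm above the bench, axes as the fixture
- collimator_front (a point): centre of the collimator's round front glass, 87 mm along x from the fixture's origin and 72 mm above the bench; behind it the tube, post and lamp housing reach to x = 155 mm and up to 100 mm above the bench; axes as the fixture
- v_block: loose V-block of nearly black metal, 0.55 kg, upright on the bench. Foot plate 104 (x) by 64 (y) by 12 mm: 1.5 mm play on each side in the pocket, either way round. Two V saddles on it at x 32 to 50 and -50 to -32 mm, 52 mm wide, 56 mm high, a narrow waist between them. The V is a right angle open to the top. Origin: centre of the underside; x along the V, z up
- v_grip (a point): middle of the V-block's waist, 35 mm above its underside: 26 mm wide in y, from the foot (12 mm) up to 40 mm above the underside, 64 mm free between the saddles. Grip here from above, fingers closing along y, tips clear of the foot; axes as the V-block
- v_axis (a point): point on the V-block 62 mm above the centre of its underside, where the middle of the barrel's axis lies when it rests in the V (72 mm above the bench with the block home); axes as the V-block. The fingers may stay round the tube there: 64 mm are free between the saddles, and the waist ends 4 mm below the tube
- strip_a: slippery white plastic wear strips on the +y flank of both saddles of the V-block, sloping 45 degrees; origin and axes as the V-block. The barrel's weight alone puts about 2.5 N on it, a firm hand pressing down with 15 N about 13 N
- strip_b: the same strips on the -y flank; origin and axes as the V-block
- barrel: grey lens barrel, 0.35 kg, lying level on cap flats. Round tube 36 mm in diameter, x -57 to 57 mm, an octagonal cap 48 mm across flats and 12 mm thick on each end; glass window at the +x end (to 73 mm), metal connector stub at the -x end (to -85 mm). Origin: middle of the tube on its axis, 24 mm above the bench at the start; x along the axis to the window. Grip it round the middle from above
- barrel_window (a point): centre of the barrel's glass window, 73.5 mm from the barrel's origin along +x
- torch: small dark torch standing upright behind the work to the right, 35 mm in diameter, 96 mm high; origin at the centre of its underside; leave it alone
- vent_filter: white disc filter with a short stub, 60 mm in diameter, 25 mm high, lying behind the work to the left; origin at the centre of its underside; leave it alone

How it is judged:
By the outcome, as a careful person would: the job done as asked, in the order asked, and still so for the second after the job is handed in, while the arm keeps its last pose, push and grip.
It also fails if it takes over 64 s, if anything falls off the work surface, if the arm or the gripper's body presses on something with over 40 N, if the wrist force passes 120 N, or if a joint passes its speed limit or range.

### The arm

A 6-joint arm with a two-finger parallel gripper is mounted at the origin on a cart in front of the work surface, level with it; the furniture and walls round the work are solid. World frame = base frame: x ahead of the robot, y to its left, z up, the work surface at z = 0. Lengths are in m, angles in rad, forces in N, time in s.
With the tool pointing down it reaches from about 0.425 to 0.925 m from the base axis. Payload 12.5 kg.
Tool frame: the origin (TCP) lies midway between the tips of the shut fingers; the grasp point (between the pads) lies 19 mm behind it (bot.pinch_z is the distance from the TCP to the grasp point, in m); z points along the fingers, y is the line along which they close (so a half turn about z gives the same grasp; the last joint's range is limited). The gripper opens to 85 mm and grips with 20 to 120 N. Pads are 22 mm wide; open, the fingers measure 114 mm over their backs; the gripper's body (76 mm by 85 mm) begins 54 mm behind the grasp point. The pads swing forward as they close: fully open they stand 13 mm farther back than shut.
Start: joints at [-1.425, 0.491, 1.559, -0, 1.092, -0.106], TCP at [0.156, -0.605, 0.202] pointing down, gripper open.
Joint ranges: [-3.1, 3.1], [-0.84, 2.19], [0.05, 2.79], [-1.13, 4.28], [0.06, 2.93], [-2.69, 2.69]. Speed limits (rad/s): [2.22, 2.22, 2.79, 3.14, 3.14, 3.14].

### API

Orientations are given as [roll, pitch, yaw] about the fixed x, y, z axes, in that order (R = Rz(yaw) Ry(pitch) Rx(roll)).
In Python, from cell import state, grab_frame, workorder, bot gives the robot as it stands.
- The arm moves only by the tool servo_tool, never from a script. Its argument "deltas" is a list that holds one entry, the list of rows, each a list of 5 numbers: the shift along the tool's x, y, z in mm, then the turn about the tool's z in degrees, then the gripper's target within -1 to 1 (fully open at 1, half-way at 0, shut at -1). In form: [[[dx, dy, dz, roll, claw], ...]]. A call has 1 to 20 rows; each row shifts and turns the commanded pose from where the row before left it, along the tool's axes as they then stand; what a row does not reach is not made up. A row lasts 1/10 s, in which the tool goes at most 50 mm and 8.59 degrees, less where a joint would pass 70% of its speed; a pose out of reach is approached as far as the arm can. A call with a gripper value outside its range is refused whole. The fingers move at their own pace and stop on an object; the grip force is fixed at half the most. Time passes only in rows, so rows that do not move let the fingers close. It gives the time, the measured TCP pose, the force, the opening and the grip force at its end, in the units of the state.
- state(): the state, without advancing time (a new reading comes with each control period).
- grab_frame(name): name is "scene" or "top"; returns a dict with "pixels" (420x560x3 uint8, blue, green, red), "fx", "fy", "cx", "cy" (pixels), "world_from_camera" (4x4, takes a point from camera to world coordinates). Camera axes: x right, y up, looking along -z (the intrinsics and any distortion apply to the point x, -y, -z); pixel columns grow to the right and rows downward; lengths in m; the calibration is good to about 2 mm. A picture is of the moment at which its call begins. There is no depth.
- workorder.close_job(): hands the job in; it is judged then, once.
The state is a dict: "clock": time; "joint_positions": joint angles; "qd": joint speeds; "effort": joint torques, N m; "eef_pos": TCP position; "orientation": TCP orientation; "wrist_force": force on the tool from outside, world axes, zero at the start; "ft_torque": the same for the moment, N m; "opening": finger opening in m; "gripper_force": force on a finger pad.
Only numpy, scipy, OpenCV 4.12 (cv2) and the standard library are available. Lean on these libraries where they do the work, as an engineer would, in place of code of your own. Each camera call takes 0.05 s, during which the arm holds its last target. There are 200 camera calls.

## Working session

There is one attempt and no reset: what is moved stays moved. The work goes in short steps, Python scripts to look and compute and a tool call to move; the robot and the scene stay as the last step left them, time stands still between calls to the robot, and variables do not carry over. Pictures are saved under pics/ and viewed, at most 10 in all, crops included, and the job is handed in when it is done.

Besides the shell and the picture viewer there is one more tool, called after "Request:" as name([rows], argument=value, ...), one row to a line, values as JSON. servo_tool: Moves the arm, as the interface text tells. Its arguments: {"type":"object","properties":{"deltas":{"type":"array","items":{"type":"array","items":{"type":"array","items":{"type":"number"}}}}},"required":["deltas"]}

```bash
mkdir -p pics; ls
python3 - <<'E'
from cell import state, grab_frame, bot
import cv2, numpy as np
print(state(), bot.pinch_z)
for n in("scene","top"):
    f=grab_frame(n); cv2.imwrite(f"pics/{n}0.png",f["pixels"]); print({k:v for k,v in f.items() if k!="pixels"})
E
```

```text
pics
{'clock': 0.0, 'joint_positions': array([-1.42462691e+00,  4.91571524e-01,  1.55946081e+00,  3.52791236e-05,
        1.09169082e+00, -1.05569381e-01]), 'qd': array([-0.00044094,  0.00033953, -0.00020645, -0.0024222 ,  0.00126837,
        0.00015885]), 'effort': array([ 1.19962289e-03, -6.18455243e+01, -2.61600262e+01, -7.34629816e-05,
        4.01660713e-03, -1.69890615e-05]), 'eef_pos': array([ 0.15569131, -0.605029  ,  0.20151641]), 'orientation': array([-3.14047174e+00, -1.50239302e-04,  2.51722437e-01]), 'wrist_force': array([-0.1313631 ,  0.69468068, -0.41253596]), 'ft_torque': array([-0.01345385, -0.02863188,  0.01478921]), 'gripper_force': 0.0, 'opening': 0.08578508410921987} 0.0187
{'fx': 481.7388763777844, 'fy': 481.7388763777844, 'cx': 283.5729819866532, 'cy': 209.73072196136877, 'world_from_camera': array([[-0.5392011 ,  0.56558264, -0.62400197, -0.15236421],
       [-0.84194278, -0.3445366 ,  0.41524316,  0.49769708],
       [ 0.01986281,  0.74927352,  0.66196273,  0.80739821],
       [ 0.        ,  0.        ,  0.        ,  1.        ]])}
{'fx': 483.92893541610425, 'fy': 483.92893541610425, 'cx': 276.75649403451587, 'cy': 210.80043262353607, 'world_from_camera': array([[ 3.59438843e-02,  9.79314246e-01, -1.99127207e-01,
         3.24124151e-01],
       [-9.99353786e-01,  3.51794643e-02, -7.37672368e-03,
        -2.11789570e-02],
       [-2.18942144e-04,  1.99263676e-01,  9.79945886e-01,
         1.29662578e+00],
       [ 0.00000000e+00,  0.00000000e+00,  0.00000000e+00,
         1.00000000e+00]])}
```

Run:
```python
import cv2
im=cv2.imread("pics/top0.png"); cv2.imwrite("pics/top0b.png",cv2.resize(im,(800,600),interpolation=cv2.INTER_CUBIC))
```

```text
(no output)
```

View pics/top0b.png

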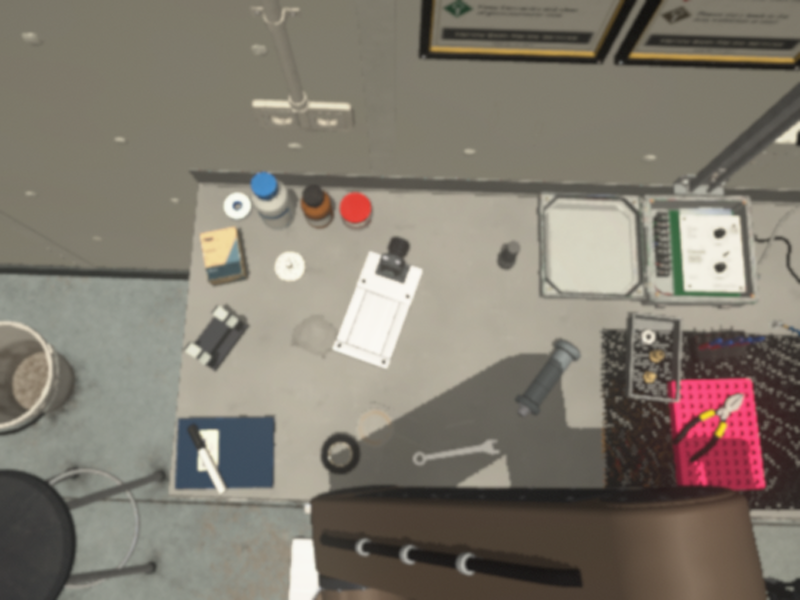

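View pics/scene0.png

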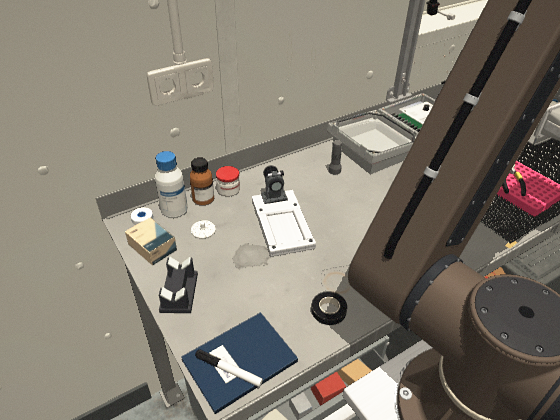

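The top view (800 px) shows the fixture at about (378,310), the V-block at (217,336) and the barrel at (548,377). The vent filter is at (290,266) and the torch at (509,255). Next, enlarged crops for the corners.

Run:
```python
import cv2, numpy as np
im=cv2.imread("pics/top0.png"); s=cv2.imread("pics/scene0.png")
def c(i,x,y,w,h,k): 
    o=cv2.resize(i[y:y+h,x:x+w],None,fx=k,fy=k,interpolation=cv2.INTER_CUBIC)
    return np.clip(o.astype(float)*1.0,0,255).astype(np.uint8)
a=c(im,227,160,75,100,6)   # 450x600 
b=c(im,125,208,55,55,6)[:300,:350]; b=c(im,127,210,50,50,6) #300x300
d=c(im,355,234,58,60,5)[:300,:300] #290x300
M=np.zeros((600,800,3),np.uint8); M[:,:450]=a; M[:300,470:770]=np.clip(b*1.0,0,255); M[300:600,470:760]=d
cv2.imwrite("pics/crop1.png",M)
e=c(s,150,245,60,75,8); cv2.imwrite("pics/crop2.png",np.clip((e/255.)**.6*255,0,255))
```

```text
[ WARN:0@0.042] global loadsave.cpp:1063 imwrite_ Unsupported depth image for selected encoder is fallbacked to CV_8U.
```

View pics/crop1.png

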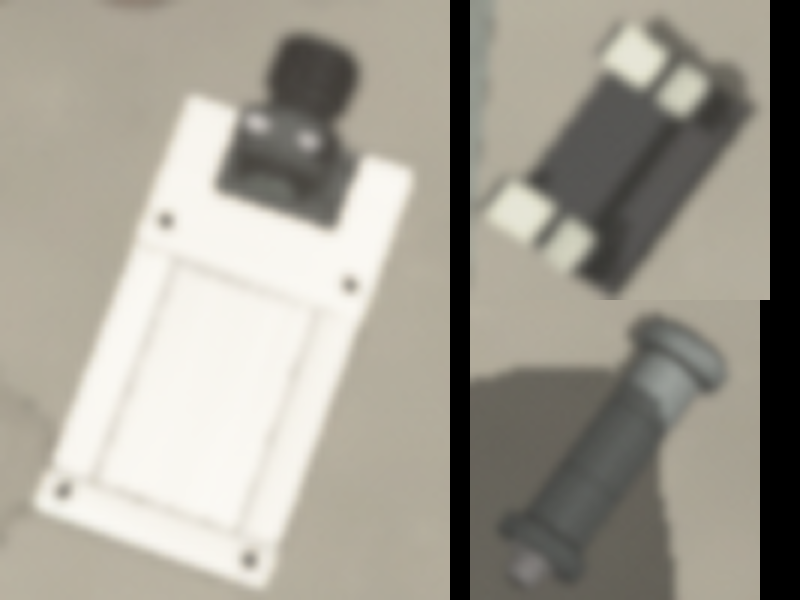

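View pics/crop2.png

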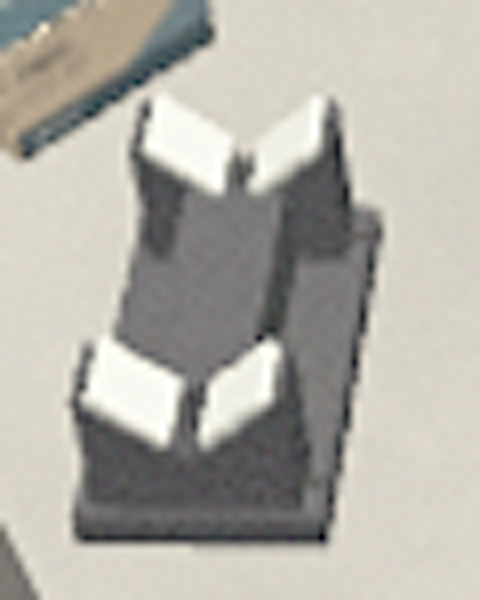

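Crop 1 shows the barrel's thin connector stub at the lower left (527,568), so the window is at the upper-right end. In the fixture crop the pocket corners are at about (170,258), (315,310), (240,530) and (97,482). Next I fit the poses.

```bash
cat > h.py <<'E'
import numpy as np, cv2
from scipy.optimize import least_squares
def cams():
    from cell import grab_frame
    return {n:grab_frame(n) for n in("scene","top")}
def proj(f,P):
    P=np.atleast_2d(P); T=np.linalg.inv(f["world_from_camera"])
    q=P@T[:3,:3].T+T[:3,3]
    return np.c_[f["fx"]*q[:,0]/-q[:,2]+f["cx"], f["fy"]*q[:,1]/q[:,2]+f["cy"]]
def place(p,L):  # p=x,y,yaw ; L mm
    L=np.atleast_2d(L)/1000.; c,s=np.cos(p[2]),np.sin(p[2])
    return np.c_[p[0]+c*L[:,0]-s*L[:,1], p[1]+s*L[:,0]+c*L[:,1], L[:,2]]
E
cat > fit.py <<'E'
from h import *
C=cams(); t,s=C["top"],C["scene"]
up=lambda X,x0,k,ox=0:(np.array(X,float)-ox+.5)/k-.5+x0
FX=np.array([[170,258],[315,310],[240,530],[97,482]]); FX=up(FX,np.array([227,160]),6)
HO=up([[190,95],[412,170]],np.array([227,160]),6)
print("pocket px",FX)
for z in(10,16.5):
    L=np.array([[53.5,33.5,z],[53.5,-33.5,z],[-53.5,-33.5,z],[-53.5,33.5,z],[128,53.5,20],[128,-53.5,20]])
    r=least_squares(lambda p:(proj(t,place(p,L))-np.r_[FX,HO]).ravel(),[.5,0,0]); print("fix",z,r.x,np.degrees(r.x[2]),r.fun.reshape(-1,2).round(1).tolist())
V=up([[633,57],[683,90],[520,212],[567,247]],np.array([127,210]),6,np.array([470,0]))
Vf=up([[755,105]],np.array([127,210]),6,np.array([470,0]))
S=up([[78,540],[325,542],[330,500],[380,212]],np.array([150,245]),8)
SS=up([[190,143],[288,143],[132,392],[240,395]],np.array([150,245]),8)
def res(p,parts="ts"):
    zc=36.5+p[3]*1000; q=p[3]*1000
    st=[[41,q,zc],[41,-q,zc],[-41,q,zc],[-41,-q,zc]]
    o=[]
    if "t" in parts:o+=[proj(t,place(p,st))-V,proj(t,place(p,[[52,-32,12]]))-Vf]
    if "s" in parts:o+=[proj(s,place(p,[[-52,32,0],[-52,-32,0],[-52,-32,12],[52,-32,12]]))-S,proj(s,place(p,st))-SS]
    return np.concatenate(o).ravel()
for parts in("t","s","ts"):
    r=least_squares(res,[.5,.3,-.6,.012],args=(parts,)); print("vb",parts,r.x,np.degrees(r.x[2]),r.fun.reshape(-1,2).round(1).tolist())
B=up([[680,352],[541,545],[525,570]],np.array([355,234]),5,np.array([470,300]))
LB=np.array([[63,0,24],[-63,0,24],[-82,0,24]])
r=least_squares(lambda p:(proj(t,place(p,LB))-B).ravel(),[.5,-.2,-.6]); print("bar",r.x,np.degrees(r.x[2]),r.fun.round(1))
E
python3 fit.py
```

```text
pocket px [[254.91666667 202.58333333]
 [279.08333333 211.25      ]
 [266.58333333 247.91666667]
 [242.75       239.91666667]]
fix 10 [ 0.54358585  0.02962364 -0.2980113 ] -17.074790007960218 [[1.0, 0.6], [0.1, -0.1], [-0.5, 0.3], [-0.2, 0.2], [-0.2, -0.5], [-0.1, -0.5]]
fix 16.5 [ 0.54281188  0.02936436 -0.29579696] -16.94791751481945 [[0.9, 0.4], [0.2, -0.4], [-0.4, 0.3], [-0.3, 0.1], [-0.3, -0.2], [-0.1, -0.3]]
vb t [ 0.50213978  0.3193632  -0.55577207  0.01330158] -31.84339419203364 [[0.2, -0.1], [0.0, 0.0], [0.1, -0.1], [0.4, -0.2], [-0.7, 0.4]]
vb s [ 0.50180601  0.32126893 -0.56380893  0.01240597] -32.30387208512091 [[-0.0, 0.4], [0.8, 0.4], [-0.5, 2.0], [-0.1, -1.0], [0.1, -0.3], [-0.3, -0.2], [0.5, -0.6], [-0.4, -0.9]]
vb ts [ 0.50205208  0.32078808 -0.56483697  0.01248895] -32.36277463774961 [[0.1, 0.2], [-0.6, 0.0], [-0.2, 0.0], [-0.4, -0.4], [-1.1, 0.6], [0.1, 0.2], [0.9, 0.2], [-0.4, 1.9], [0.1, -1.2], [0.2, -0.5], [-0.1, -0.4], [0.6, -0.8], [-0.2, -1.1]]
bar [ 0.453198   -0.29560174 -0.61344673] -35.14790834174049 [ 0.  -0.1  0.5 -0.4 -0.5  0.5]
```

```bash
cat > fix.py <<'E'
from h import *
import h
C=cams(); t=C["top"]; g=t["pixels"].astype(float).mean(2)
# holes: dark centroids
def hole(x,y):
    yy,xx=np.mgrid[int(y)-3:int(y)+4,int(x)-3:int(x)+4]; w=np.clip(225-g[yy,xx],0,None); return (w*xx).sum()/w.sum(),(w*yy).sum()/w.sum()
H=np.array([hole((X+.5)/6-.5+227,(Y+.5)/6-.5+160) for X,Y in[(165,220),(349,285),(63,490),(249,558)]]); print(H.round(2))
x0,y0,x1,y1=228,165,305,262; K=8
bg=np.median(g[225:235,228:233]); wt=np.percentile(g[y0:y1,x0:x1],90); print(bg,wt)
obs=np.clip((g[y0:y1,x0:x1]-bg)/(wt-bg),-.2,1.1)
yy,xx=np.mgrid[y0:y1,x0:x1]
# exclude collimator & interior & holes
def model(p,zlo):
    L=[[a,b,c] for a in(-73,128) for b in(-53.5,53.5) for c in(zlo,20)]
    q=proj(t,place(p,L)); h_=cv2.convexHull(q.astype(np.float32))[:,0]
    m=np.zeros(((y1-y0)*K,(x1-x0)*K),np.uint8)
    cv2.fillConvexPoly(m,np.round(((h_-[x0-.5,y0-.5])*K-.5)*16).astype(np.int32),255,shift=4)
    m=cv2.GaussianBlur(m,(0,0),K*.7)
    return cv2.resize(m,(x1-x0,y1-y0),interpolation=cv2.INTER_AREA)/255.
from scipy.optimize import minimize
ex=np.ones_like(obs)
ex[(xx>262)&(xx<288)&(yy<198)]=0
for zlo in(0,20):
  f=lambda p:(ex*(np.clip(obs,0,1)-model(p,zlo))**2).sum()
  r=minimize(f,[.543,.0295,-.30],method="Nelder-Mead",options=dict(initial_simplex=[[.543,.0295,-.3],[.547,.0295,-.3],[.543,.0335,-.3],[.543,.0295,-.26]],xatol=1e-5,fatol=1e-4)); print(zlo,r.x,np.degrees(r.x[2]),r.fun)
# holes symmetric fit: unknown hx1,hx2,hy
rh=least_squares(lambda p:(proj(t,place(p,[[p[3]*1e3,p[5]*1e3,20],[p[3]*1e3,-p[5]*1e3,20],[p[4]*1e3,p[5]*1e3,20],[p[4]*1e3,-p[5]*1e3,20]]))-H).ravel().tolist()+[1e3*(p[0]-r.x[0])],[.543,.03,-.3,.065,-.065,.045]); print("holes",rh.x,np.degrees(rh.x[2]),rh.fun.round(2))
E
python3 fix.py
```

```text
[[253.58 195.83]
 [284.9  207.03]
 [236.66 240.59]
 [268.18 252.71]]
160.33333333333331 245.0
0 [ 0.54346641  0.02993814 -0.30856234] -17.679319825890516 75.43959923772994
20 [ 0.54193348  0.02983219 -0.31010563] -17.7677439940888 78.42066236608458
holes [ 0.54193348  0.03112275 -0.31415959  0.070058   -0.06051485  0.04502941] -18.000018503817323 [ 0.13  0.06  0.08  0.02 -0.23  0.23  0.03 -0.31  0.  ]
```

Request:
servo_tool([
  [[0,0,0,-8.35,1],[0,0,0,-8.35,1],[0,0,0,-8.35,1],[0,0,0,-8.35,1],[0,0,0,-8.35,1],[0,0,0,-8.35,1],[0,0,0,-8.35,1],[0,0,0,-8.35,1],[0,0,0,-8.35,1],[0,0,0,-8.35,1],[0,0,0,-8.35,1],[0,0,0,-8.35,1],[0,0,0,-8.35,1],[0,0,0,-8.35,1],[0,0,0,-8.35,1],[0,0,0,-8.35,1]],
])

```text
clock: 1.9
eef_pos: [0.1557, -0.6053, 0.202]
orientation: [3.142, -0.0, 2.59]
wrist_force: [-0.4, -0.6, 0.5]
opening: 0.0856
gripper_force: 0.0
```

```bash
cat > d.py <<'E'
import sys,numpy as np
from cell import state
from scipy.spatial.transform import Rotation as R
# usage: d.py x y z [yawdeg]  several targets separated by '/'
s=state(); p=s["eef_pos"]; r=R.from_euler("xyz",s["orientation"])
print(s["clock"],p.round(4),np.degrees(s["orientation"]).round(2),s["wrist_force"].round(1),s["opening"].round(4),s["gripper_force"])
yaw=s["orientation"][2]
for a in " ".join(sys.argv[1:]).split("/"):
    v=[float(k) for k in a.split()]
    if len(v)<3: continue
    t=np.array(v[:3]); q=R.from_euler("xyz",[np.pi,0,yaw]).inv().apply(t-p)*1000
    dy=0
    if len(v)>3: dy=-((v[3]-np.degrees(yaw)+180)%360-180); yaw=np.radians(v[3])
    print("tool mm",q.round(1),"then turn",round(dy,2)); p=t
E
python3 d.py .5 -.25 .25 / .502 .32 .2 147.9 / .502 .32 .1 / .502 .32 .016
```

```text
Traceback (most recent call last):
  File "d.py", line 6, in <module>
    print(s["clock"],p.round(4),np.degrees(s["orientation"]).round(2),s["wrist_force"].round(1),s["opening"].round(4),s["gripper_force"])
                                                                                                ^^^^^^^^^^^^^^^^^^
AttributeError: 'float' object has no attribute 'round'
```

```bash
sed -i 's/s\["opening"\].round(4)/round(s["opening"],4)/' d.py
python3 d.py .5 -.25 .25 / .502 .32 .2 147.9 / .502 .32 .1 / .502 .32 .016
```

```text
1.9 [ 0.1557 -0.6053  0.202 ] [180.    -0.   148.37] [-0.4 -0.6  0.5] 0.0856 0.0
tool mm [-106.8  483.   -48. ] then turn 0
tool mm [297.2 486.4  50. ] then turn 0.47
tool mm [ -0.  -0. 100.] then turn 0
tool mm [-0. -0. 84.] then turn 0
```

Request:
servo_tool([
  [[-7.6,34.5,-3.4,0,1],[-7.6,34.5,-3.4,0,1],[-7.6,34.5,-3.4,0,1],[-7.6,34.5,-3.4,0,1],[-7.6,34.5,-3.4,0,1],[-7.6,34.5,-3.4,0,1],[-7.6,34.5,-3.4,0,1],[-7.6,34.5,-3.4,0,1],[-7.6,34.5,-3.4,0,1],[-7.6,34.5,-3.4,0,1],[-7.6,34.5,-3.4,0,1],[-7.6,34.5,-3.4,0,1],[-7.6,34.5,-3.4,0,1],[-7.6,34.5,-3.4,0,1]],
])

```text
clock: 3.3
eef_pos: [0.5026, -0.2507, 0.2499]
orientation: [-3.142, 0.0, 2.584]
wrist_force: [-0.2, -1.2, -0.4]
opening: 0.0851
gripper_force: 0.0
```

Request:
servo_tool([
  [[18.6,30.4,3.1,0,1],[18.6,30.4,3.1,0,1],[18.6,30.4,3.1,0,1],[18.6,30.4,3.1,0,1],[18.6,30.4,3.1,0,1],[18.6,30.4,3.1,0,1],[18.6,30.4,3.1,0,1],[18.6,30.4,3.1,0,1],[18.6,30.4,3.1,0,1],[18.6,30.4,3.1,0,1],[18.6,30.4,3.1,0,1],[18.6,30.4,3.1,0,1],[18.6,30.4,3.1,0,1],[18.6,30.4,3.1,0,1],[18.6,30.4,3.1,0,1],[18.6,30.4,3.1,0,1],[0,0,0,0.4,1],[0,0,0,0,1]],
])

```text
clock: 5.1
eef_pos: [0.5065, 0.3187, 0.1997]
orientation: [-3.141, -0.0, 2.578]
wrist_force: [-0.1, -0.0, 0.3]
opening: 0.0854
gripper_force: 0.0
```

```bash
python3 d.py .502 .32 .1 147.9 / .502 .32 .016
python3 - <<'E'
from h import *
C=cams()
import cv2
a=C["top"]["pixels"][190:265,110:200]; b=C["scene"]["pixels"][190:330,120:240]
M=np.zeros((600,800,3),np.uint8); M[:375,:450]=cv2.resize(a,None,fx=5,fy=5); M[:400,455:800]=cv2.resize(b,(345,400)); cv2.imwrite("pics/over.png",M)
E
```

```text
5.1 [0.5065 0.3187 0.1997] [-1.7996e+02 -1.0000e-02  1.4770e+02] [-0.1 -0.   0.3] 0.0854 0.0
tool mm [ 4.5 -1.3 99.7] then turn -0.2
tool mm [-0. -0. 84.] then turn 0
```

Request:
servo_tool([
  [[2.2,-0.6,20,-0.2,1],[2.3,-0.7,20,0,1],[0,0,20,0,1],[0,0,20,0,1],[0,0,20,0,1],[0,0,20,0,1],[0,0,20,0,1],[0,0,20,0,1],[0,0,15,0,1],[0,0,8.7,0,1],[0,0,0,0,1]],
])

```text
clock: 6.3
eef_pos: [0.5023, 0.3186, 0.0157]
orientation: [-3.14, -0.001, 2.579]
wrist_force: [0.1, 0.0, 0.6]
opening: 0.0854
gripper_force: 0.0
```

Request:
servo_tool([
  [[0,0,0,0,0],[0,0,0,0,-0.3],[0,0,0,0,-0.6],[0,0,0,0,-1],[0,0,0,0,-1],[0,0,0,0,-1],[0,0,0,0,-1],[0,0,0,0,-1],[0,0,0,0,-1],[0,0,0,0,-1]],
])

```text
clock: 7.3
eef_pos: [0.5024, 0.3196, 0.0163]
orientation: [-3.141, 0.0, 2.58]
wrist_force: [0.1, -0.4, 0.6]
opening: -0.0001
gripper_force: 0.0
```

Shut on nothing, so I'll look.

Run:
```python
from h import *
C=cams()
a=C["top"]["pixels"][190:265,110:200]; b=C["scene"]["pixels"][190:330,120:240]
M=np.zeros((600,800,3),np.uint8); M[:375,:450]=cv2.resize(a,None,fx=5,fy=5); M[:400,455:800]=cv2.resize(b,(345,400)); cv2.imwrite("pics/shut.png",M)
```

```text
(no output)
```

View pics/shut.png

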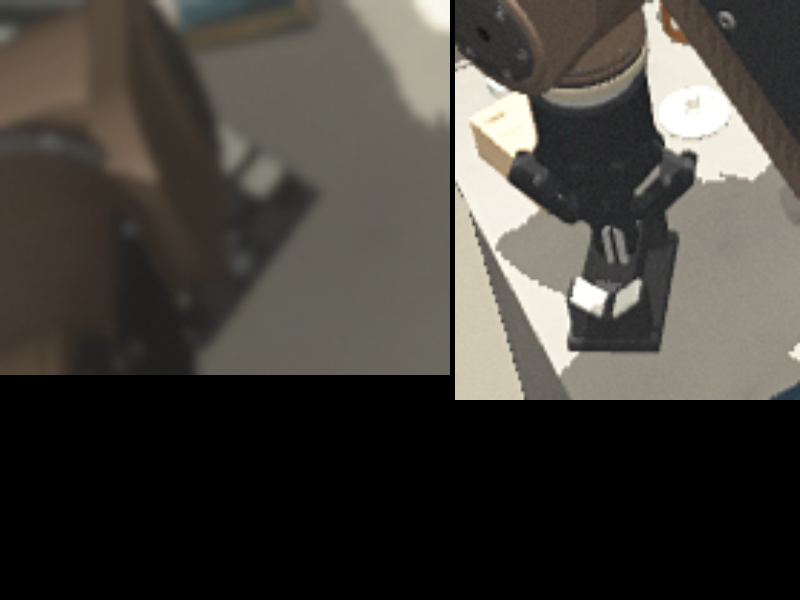

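The fingers look shut above the waist between the saddles. I'll project the reported TCP into this view to compare.

Run:
```python
from h import *
from cell import state,bot
import numpy as np
C=cams();s=state();p=s["eef_pos"];f=C["scene"]
for z in(0,.02,.04,.06,.08): 
    q=proj(f,p+[0,0,z])[0]; print(z,((q-[120,190])*[2.875,2.857]+[455,0]).round())
print(p,s["opening"],s["gripper_force"],s["wrist_force"],[a for a in dir(bot) if a[0]!="_"])
vb=[.502,.320,np.radians(-32.1)]
q=proj(f,place(vb,[[-52,32,0],[-52,-32,0],[52,-32,12],[0,-13,40],[0,13,40]])); print(((q-[120,190])*[2.875,2.857]+[455,0]).round())
b=f["pixels"][220:320,150:225]
cv2.imwrite("pics/z.png",np.clip((cv2.resize(b,None,fx=6,fy=6,interpolation=cv2.INTER_CUBIC)/255.)**.5*255,0,255).astype(np.uint8))
```

```text
0 [624. 277.]
0.02 [621. 259.]
0.04 [617. 241.]
0.06 [613. 222.]
0.08 [610. 202.]
[0.50236609 0.31957482 0.01632575] 6.312085475827443e-05 0.0 [-0.0553794   0.6032677  -0.30007613] ['IKError', 'pinch_z']
[[570. 349.]
 [661. 350.]
 [678. 228.]
 [638. 256.]
 [601. 256.]]
```

View pics/z.png

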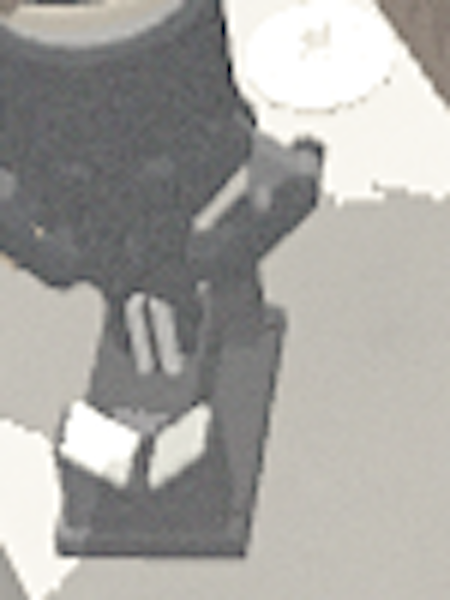

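Request:
servo_tool([
  [[0,0,0.5,0,-1],[0,0,0.5,0,-1],[0,0,0.5,0,-1],[0,0,0.5,0,-1],[0,0,0,0,-1]],
])

```text
clock: 8.0
eef_pos: [0.5023, 0.3196, 0.0143]
orientation: [-3.141, -0.0, 2.58]
wrist_force: [-0.5, 0.2, 0.8]
opening: -0.0001
gripper_force: 0.0
```

Request:
servo_tool([
  [[0,0,-2,0,0],[0,0,0,0,0],[0,0,0,0,0],[0,0,0,0,0],[0,0,0,0,0]],
])

```text
clock: 8.5
eef_pos: [0.5024, 0.3195, 0.0163]
orientation: [-3.141, 0.0, 2.58]
wrist_force: [0.6, 0.3, 0.4]
opening: 0.0427
gripper_force: 0.0
```

Request:
servo_tool([
  [[0,0,0,0,-0.3],[0,0,0,0,-0.3],[0,0,0,0,-0.3],[0,0,0,0,-0.3]],
])

```text
clock: 8.9
eef_pos: [0.5024, 0.3196, 0.0163]
orientation: [-3.141, 0.0, 2.58]
wrist_force: [0.1, 0.0, -0.1]
opening: 0.0301
gripper_force: 0.0
```

Request:
servo_tool([
  [[0,0,0,0,-0.6],[0,0,0,0,-0.6],[0,0,0,0,-0.6],[0,0,0,0,-0.6]],
])

```text
clock: 9.3
eef_pos: [0.5023, 0.3196, 0.0163]
orientation: [-3.141, 0.0, 2.58]
wrist_force: [-0.4, -0.1, 0.1]
opening: 0.0168
gripper_force: 0.0
```

Run:
```python
from h import *
f=cams()["scene"]
b=f["pixels"][225:315,150:215]
cv2.imwrite("pics/z2.png",np.clip((cv2.resize(b,None,fx=9,fy=6.6,interpolation=cv2.INTER_CUBIC)/255.)**.45*255,0,255).astype(np.uint8))
```

```text
(no output)
```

View pics/z2.png

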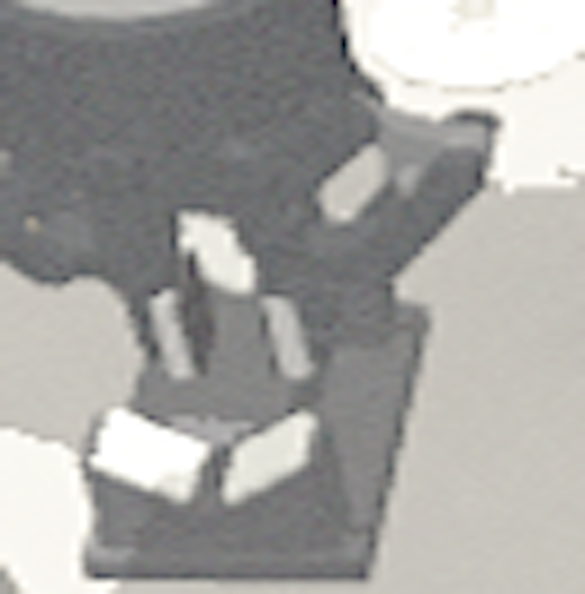

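The whole pads (~38 mm long) are visible above the waist. They look about 24 mm higher than the reported TCP. I'll open, go lower with a force check, and close again.

Request:
servo_tool([
  [[0,0,0,0,1],[0,0,0,0,1],[0,0,0,0,1],[0,0,0,0,1],[0,0,0,0,1],[0,0,0,0,1],[0,0,4,0,1],[0,0,4,0,1],[0,0,2,0,1],[0,0,2,0,1],[0,0,0,0,1]],
])

```text
clock: 10.5
eef_pos: [0.5023, 0.3195, 0.004]
orientation: [-3.141, -0.0, 2.58]
wrist_force: [0.1, -0.6, 0.1]
opening: 0.0856
gripper_force: 0.0
```

Request:
servo_tool([
  [[0,0,2,0,1],[0,0,2,0,1],[0,0,2,0,1],[0,0,2,0,1],[0,0,0,0,1]],
])

```text
clock: 11.0
eef_pos: [0.5022, 0.3195, -0.004]
orientation: [-3.141, -0.0, 2.58]
wrist_force: [-0.0, 0.4, -0.5]
opening: 0.0854
gripper_force: 0.0
```

Request:
servo_tool([
  [[0,0,0,0,0.5],[0,0,0,0,0.5],[0,0,0,0,0.2],[0,0,0,0,0.2],[0,0,0,0,0.2]],
])

```text
clock: 11.5
eef_pos: [0.5024, 0.3196, -0.0036]
orientation: [-3.142, 0.0, 2.58]
wrist_force: [-1.0, 0.0, -0.2]
opening: 0.0511
gripper_force: 0.0
```

The fingers passed 64 mm without touching the foot, so the real tips are ~24 mm above the reading. Closing now.

Request:
servo_tool([
  [[0,0,0,0,-0.2],[0,0,0,0,-0.4],[0,0,0,0,-1],[0,0,0,0,-1],[0,0,0,0,-1],[0,0,0,0,-1],[0,0,0,0,-1],[0,0,0,0,-1]],
])

```text
clock: 12.3
eef_pos: [0.5028, 0.3199, -0.0032]
orientation: [3.141, 0.001, 2.58]
wrist_force: [-0.6, 2.0, 5.8]
opening: 0.0244
gripper_force: 59.8
```

Request:
servo_tool([
  [[0,0,-3,0,-1],[0,0,-6,0,-1],[0,0,-10,0,-1],[0,0,-10,0,-1],[0,0,-10,0,-1],[0,0,-10,0,-1],[0,0,-10,0,-1],[0,0,-6,0,-1],[0,0,0,0,-1],[0,0,0,0,-1]],
])

```text
clock: 13.3
eef_pos: [0.5022, 0.3195, 0.0612]
orientation: [-3.141, -0.0, 2.58]
wrist_force: [-0.6, 0.1, -6.4]
opening: 0.0244
gripper_force: 59.9
```

```bash
python3 d.py .5438 .0302 .062 162.0
```

```text
13.3 [0.5022 0.3195 0.0612] [-179.99   -0.    147.82] [-0.6  0.1 -6.4] 0.0244 59.88862931728363
tool mm [-189.2 -222.7   -0.8] then turn -14.18
```

Request:
servo_tool([
  [[-6,-7,0,0,-1],[-11.8,-13.9,0,0,-1],[-11.8,-13.9,0,0,-1],[-11.8,-13.9,0,0,-1],[-11.8,-13.9,0,0,-1],[-11.8,-13.9,0,0,-1],[-11.8,-13.9,0,0,-1],[-11.8,-13.9,0,0,-1],[-11.8,-13.9,0,0,-1],[-11.8,-13.9,0,0,-1],[-11.8,-13.9,0,0,-1],[-11.8,-13.9,0,0,-1],[-11.8,-13.9,0,0,-1],[-11.8,-13.9,0,0,-1],[-11.8,-13.9,0,0,-1],[-11.8,-13.9,0,0,-1],[-6,-7,0,0,-1]],
])

```text
clock: 15.0
eef_pos: [0.5435, 0.0282, 0.0612]
orientation: [-3.141, -0.0, 2.578]
wrist_force: [-0.4, 0.4, -6.4]
opening: 0.0245
gripper_force: 59.9
```

Request:
servo_tool([
  [[0,0,0,-3.5,-1],[0,0,0,-3.5,-1],[0,0,0,-3.5,-1],[0,0,0,-3.7,-1],[0,0,0,0,-1],[0,0,0,0,-1],[0,0,0,0,-1]],
])

```text
clock: 15.7
eef_pos: [0.5437, 0.0304, 0.0613]
orientation: [-3.141, -0.0, 2.826]
wrist_force: [-0.2, 1.0, -5.7]
opening: 0.0244
gripper_force: 59.9
```

```bash
python3 d.py .5438 .0302 .062 162.0;  python3 - <<'E'
from h import *
f=cams()["scene"]
b=f["pixels"][150:270,225:335]
cv2.imwrite("pics/hov.png",np.clip((cv2.resize(b,None,fx=5,fy=5,interpolation=cv2.INTER_CUBIC)/255.)**.6*255,0,255).astype(np.uint8))
E
```

```text
15.7 [0.5437 0.0304 0.0613] [-1.7999e+02 -1.0000e-02  1.6194e+02] [-0.2  1.  -5.7] 0.0244 59.909820556640625
tool mm [-0.1 -0.2 -0.7] then turn -0.06
```

View pics/hov.png

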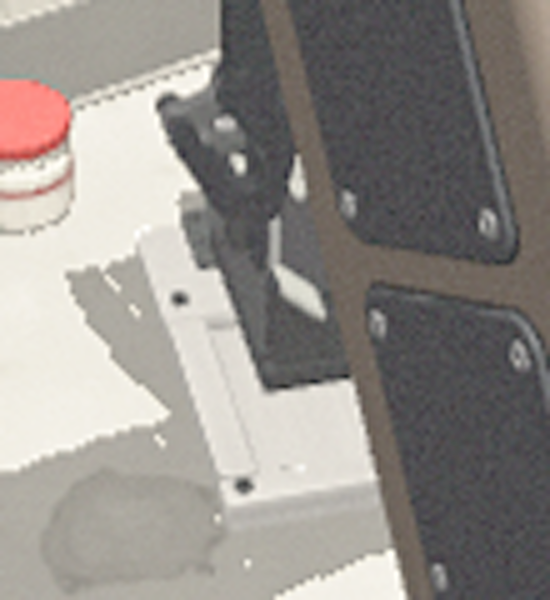

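The view shows the block over the pocket, with the foot's near-left bottom corner at (267,390) and fixture holes at (179,299) and (243,485). I'll compare these with the prediction.

Run:
```python
from h import *
f=cams()["scene"]
pr=lambda p,L:((proj(f,place(p,L))-[225,150]+.5)*5-.5).round().tolist()
F=[.543,.0303,-.313]
print("holes",pr(F,[[70.06,45,20],[-60.5,45,20]]),"corner",pr(F,[[128,53.5,20],[-73,53.5,20],[-73,53.5,0]]))
for dz in(60,64.5,69):
  print(dz,pr([.5432,.0303,-.313],[[-52,32,dz],[-52,32,dz+12],[52,32,dz],[52,32,dz+12],[-52,-10,dz]]))
# sensitivity
J=np.array(pr([.5532,.0303,-.313],[[-52,32,64.5]]))-np.array(pr([.5432,.0303,-.313],[[-52,32,64.5]])); print(J)
J=np.array(pr([.5432,.0403,-.313],[[-52,32,64.5]]))-np.array(pr([.5432,.0303,-.313],[[-52,32,64.5]])); print(J)
```

```text
holes [[177.0, 295.0], [239.0, 480.0]] corner [[136.0, 225.0], [228.0, 502.0], [228.0, 533.0]]
60 [[263.0, 399.0], [264.0, 379.0], [210.0, 253.0], [210.0, 233.0], [354.0, 384.0]]
64.5 [[263.0, 392.0], [264.0, 372.0], [210.0, 245.0], [210.0, 226.0], [354.0, 377.0]]
69 [[264.0, 384.0], [264.0, 365.0], [210.0, 238.0], [210.0, 219.0], [354.0, 369.0]]
[[-11. -14.]]
[[-19.   8.]]
```

Request:
servo_tool([
  [[0,0,10,0,-1],[0,0,10,0,-1],[0,0,10,0,-1],[0,0,5,0,-1],[0,0,3,0,-1],[0,0,2,0,-1],[0,0,2,0,-1],[0,0,0,0,-1]],
])

```text
clock: 16.7
eef_pos: [0.5439, 0.0306, 0.0194]
orientation: [-3.142, 0.0, 2.828]
wrist_force: [-0.9, -0.8, -6.8]
opening: 0.0244
gripper_force: 59.8
```

Request:
servo_tool([
  [[0,0,1,0,-1],[0,0,1,0,-1],[0,0,1,0,-1],[0,0,0,0,-1]],
])

```text
clock: 17.1
eef_pos: [0.5438, 0.0306, 0.0163]
orientation: [-3.141, 0.0, 2.828]
wrist_force: [-0.6, 0.7, -6.5]
opening: 0.0244
gripper_force: 59.8
```

Request:
servo_tool([
  [[0,0,1,0,-1],[0,0,1,0,-1],[0,0,1,0,-1],[0,0,0,0,-1]],
])

```text
clock: 17.5
eef_pos: [0.5438, 0.0306, 0.0132]
orientation: [-3.141, -0.0, 2.828]
wrist_force: [-0.6, -0.5, -5.3]
opening: 0.0243
gripper_force: 59.8
```

Request:
servo_tool([
  [[0,0,1,0,-1],[0,0,1,0,-1],[0,0,0,0,-1]],
])

```text
clock: 17.8
eef_pos: [0.5438, 0.0306, 0.0112]
orientation: [-3.141, -0.0, 2.828]
wrist_force: [0.5, 0.2, -6.8]
opening: 0.0247
gripper_force: 59.8
```

Request:
servo_tool([
  [[0,0,1,0,-1],[0,0,1,0,-1],[0,0,0,0,-1]],
])

```text
clock: 18.1
eef_pos: [0.5438, 0.0306, 0.0093]
orientation: [-3.141, -0.0, 2.828]
wrist_force: [0.1, -0.6, -6.7]
opening: 0.0249
gripper_force: 59.8
```

Request:
servo_tool([
  [[0,0,1,0,-1],[0,0,1,0,-1],[0,0,0,0,-1]],
])

```text
clock: 18.4
eef_pos: [0.5438, 0.0306, 0.0072]
orientation: [-3.141, -0.0, 2.828]
wrist_force: [1.1, -0.3, -6.7]
opening: 0.0245
gripper_force: 59.8
```

Request:
servo_tool([
  [[0,0,1,0,-1],[0,0,0,0,-1]],
])

```text
clock: 18.6
eef_pos: [0.5439, 0.0306, 0.0068]
orientation: [-3.142, 0.0, 2.828]
wrist_force: [-2.3, -0.5, 1.2]
opening: 0.0245
gripper_force: 60.7
```

Request:
servo_tool([
  [[0,0,1,0,-1],[0,0,0,0,-1]],
])

```text
clock: 18.8
eef_pos: [0.544, 0.0306, 0.0068]
orientation: [3.141, 0.001, 2.828]
wrist_force: [-6.0, 0.1, 15.8]
opening: 0.0242
gripper_force: 62.5
```

Request:
servo_tool([
  [[0,0,0.5,0,-1],[0,0,0,0,-1]],
])

```text
clock: 19.0
eef_pos: [0.544, 0.0306, 0.0067]
orientation: [3.141, 0.001, 2.828]
wrist_force: [-8.5, -0.6, 22.8]
opening: 0.0243
gripper_force: 63.4
```

The floor contact came at z = 0.0068, exactly 10 mm above the pick height, so the block is home. I relieve the push, release and retract.

Request:
servo_tool([
  [[0,0,-1,0,-1],[0,0,-1,0,-1],[0,0,-0.5,0,-0.3],[0,0,0,0,0],[0,0,0,0,1],[0,0,0,0,1],[0,0,0,0,1],[0,0,0,0,1],[0,0,0,0,1],[0,0,0,0,1]],
])

```text
clock: 20.0
eef_pos: [0.5439, 0.0306, 0.0073]
orientation: [-3.141, 0.0, 2.828]
wrist_force: [0.6, 0.6, 0.6]
opening: 0.0853
gripper_force: 0.0
```

Request:
servo_tool([
  [[0,0,-5,0,1],[0,0,-10,0,1],[0,0,-15,0,1],[0,0,-20,0,1],[0,0,-20,0,1],[0,0,-20,0,1],[0,0,-20,0,1],[0,0,-10,0,1],[0,0,0,0,1]],
])

```text
clock: 20.9
eef_pos: [0.5444, 0.0306, 0.1289]
orientation: [3.141, 0.003, 2.828]
wrist_force: [0.6, 0.8, -0.2]
opening: 0.0855
gripper_force: 0.0
```

```bash
python3 d.py .4532 -.2956 .127 144.9
```

```text
20.9 [0.5444 0.0306 0.1289] [1.7996e+02 1.5000e-01 1.6203e+02] [ 0.6  0.8 -0.2] 0.0855 0.0
tool mm [ -13.9 -338.4    1.9] then turn 17.13
```

Request:
servo_tool([
  [[-0.5,-10,0,0,1],[-1.1,-26,0,0,1],[-1.1,-26,0,0,1],[-1.1,-26,0,0,1],[-1.1,-26,0,0,1],[-1.1,-26,0,0,1],[-1.1,-26,0,0,1],[-1.1,-26,0,0,1],[-1.1,-26,0,0,1],[-1.1,-26,0,0,1],[-1.1,-26,0,0,1],[-1.1,-26,0,0,1],[-1.1,-26,0,0,1],[-0.5,-16,0,0,1],[0,0,0,5,1],[0,0,0,6,1],[0,0,0,6.1,1],[0,0,0,0,1]],
])

```text
clock: 22.7
eef_pos: [0.4526, -0.2952, 0.1267]
orientation: [3.142, -0.001, 2.528]
wrist_force: [0.8, 0.1, 0.8]
opening: 0.0852
gripper_force: 0.0
```

```bash
python3 d.py .4532 -.2956 .04 144.9 / .4532 -.2956 -.018;  python3 - <<'E'
from h import *
C=cams(); t=C["top"]["pixels"]; s=C["scene"]["pixels"]
M=np.zeros((600,800,3),np.uint8)
a=cv2.resize(t[150:270,215:305],None,fx=5,fy=5,interpolation=cv2.INTER_CUBIC); M[:600,:450]=a
b=cv2.resize(s[170:265,245:330],None,fx=4.1,fy=4.1,interpolation=cv2.INTER_CUBIC); M[:b.shape[0],451:451+b.shape[1]]=b[:, :349]
cv2.imwrite("pics/block.png",np.clip((M/255.)**.8*255,0,255).astype(np.uint8))
E
```

```text
22.7 [ 0.4526 -0.2952  0.1267] [ 1.8000e+02 -7.0000e-02  1.4483e+02] [0.8 0.1 0.8] 0.0852 0.0
tool mm [-0.7 -0.  86.7] then turn -0.07
tool mm [ 0. -0. 58.] then turn 0
```

View pics/block.png

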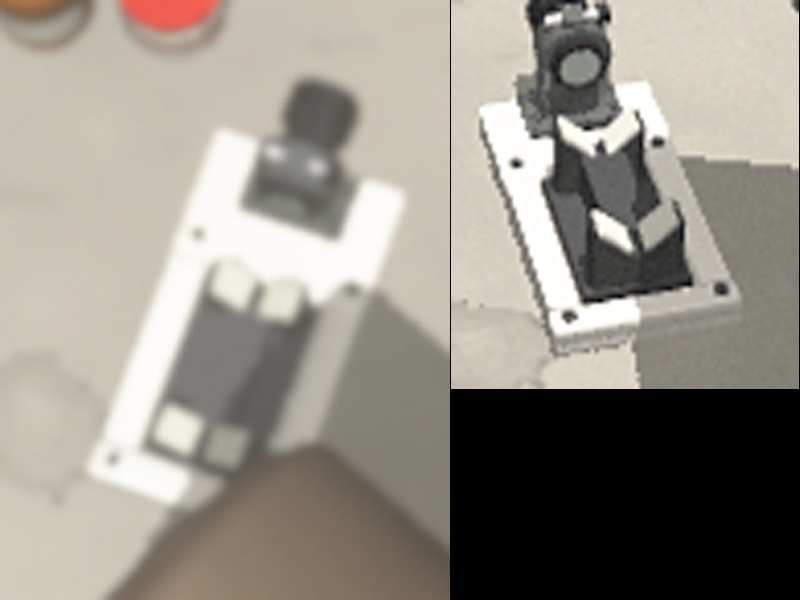

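The block sits flat in the pocket: strips at about (233,283), (281,300), (178,428) and (226,443) in the left crop, with the foot inside the rim on all visible sides. Now the barrel.

Request:
servo_tool([
  [[-0.7,0,10,0,1],[0,0,20,0,1],[0,0,20,0,1],[0,0,20,0,1],[0,0,20,0,1],[0,0,20,0,1],[0,0,15,0,1],[0,0,10,0,1],[0,0,5,0,1],[0,0,3,0,1],[0,0,2,0,1],[0,0,0,0,1]],
])

```text
clock: 24.0
eef_pos: [0.4538, -0.2958, -0.0174]
orientation: [-3.141, 0.001, 2.53]
wrist_force: [-0.3, 0.0, -1.1]
opening: 0.0855
gripper_force: 0.0
```

Request:
servo_tool([
  [[0,0,0,0,0.3],[0,0,0,0,0],[0,0,0,0,-0.3],[0,0,0,0,-1],[0,0,0,0,-1],[0,0,0,0,-1],[0,0,0,0,-1],[0,0,0,0,-1]],
])

```text
clock: 24.8
eef_pos: [0.4537, -0.2957, -0.0171]
orientation: [3.142, 0.001, 2.529]
wrist_force: [-0.6, 0.3, 6.4]
opening: 0.0341
gripper_force: 59.2
```

Request:
servo_tool([
  [[0,0,-3,0,-1],[0,0,-7,0,-1],[0,0,-15,0,-1],[0,0,-20,0,-1],[0,0,-20,0,-1],[0,0,-20,0,-1],[0,0,-15,0,-1],[0,0,-10,0,-1],[0,0,0,0,-1],[0,0,0,0,-1]],
])

```text
clock: 25.8
eef_pos: [0.4534, -0.2955, 0.0921]
orientation: [-3.142, -0.0, 2.529]
wrist_force: [-0.7, -0.2, -2.7]
opening: 0.0342
gripper_force: 60.0
```

```bash
python3 d.py .5437 .0306 .093 162.03
```

```text
25.8 [ 0.4534 -0.2955  0.0921] [-1.8000e+02 -2.0000e-02  1.4493e+02] [-0.7 -0.2 -2.7] 0.0342 60.03227949142456
tool mm [113.5 318.8  -0.9] then turn -17.1
```

Request:
servo_tool([
  [[3.5,10,0,0,-1],[7.1,20,0,0,-1],[7.1,20,0,0,-1],[7.1,20,0,0,-1],[7.1,20,0,0,-1],[7.1,20,0,0,-1],[7.1,20,0,0,-1],[7.1,20,0,0,-1],[7.1,20,0,0,-1],[7.1,20,0,0,-1],[7.1,20,0,0,-1],[7.1,20,0,0,-1],[7.1,20,0,0,-1],[7.1,20,0,0,-1],[7.1,20,0,0,-1],[7.1,20,0,0,-1],[3.5,8.8,0,0,-1]],
])

```text
clock: 27.5
eef_pos: [0.5436, 0.0324, 0.0916]
orientation: [-3.141, -0.001, 2.531]
wrist_force: [-0.4, -0.2, -3.2]
opening: 0.034
gripper_force: 60.1
```

Request:
servo_tool([
  [[0,0,0,-3,-1],[0,0,0,-5,-1],[0,0,0,-5,-1],[0,0,0,-4.1,-1],[0,0,0,0,-1],[0,0,0,0,-1],[0,0,0,0,-1]],
])

```text
clock: 28.2
eef_pos: [0.5438, 0.0304, 0.0922]
orientation: [-3.141, -0.0, 2.826]
wrist_force: [-0.2, 0.4, -2.8]
opening: 0.034
gripper_force: 60.2
```

```bash
python3 d.py .5437 .0306 .0309 162.03
python3 - <<'E'
from h import *
C=cams(); s=C["scene"]["pixels"]; t=C["top"]["pixels"]
M=np.zeros((600,800,3),np.uint8)
b=cv2.resize(s[110:270,225:337],None,fx=3.7,fy=3.7,interpolation=cv2.INTER_CUBIC); M[:b.shape[0],:b.shape[1]]=b
a=cv2.resize(t[160:260,220:310],None,fx=4.2,fy=4.2,interpolation=cv2.INTER_CUBIC); M[:a.shape[0],418:418+a.shape[1]]=a
cv2.imwrite("pics/bar.png",np.clip((M/255.)**.7*255,0,255).astype(np.uint8))
E
```

```text
28.2 [0.5438 0.0304 0.0922] [-1.7999e+02 -2.0000e-02  1.6193e+02] [-0.2  0.4 -2.8] 0.034 60.228062868118286
tool mm [ 0.1  0.1 61.3] then turn -0.1
```

View pics/bar.png

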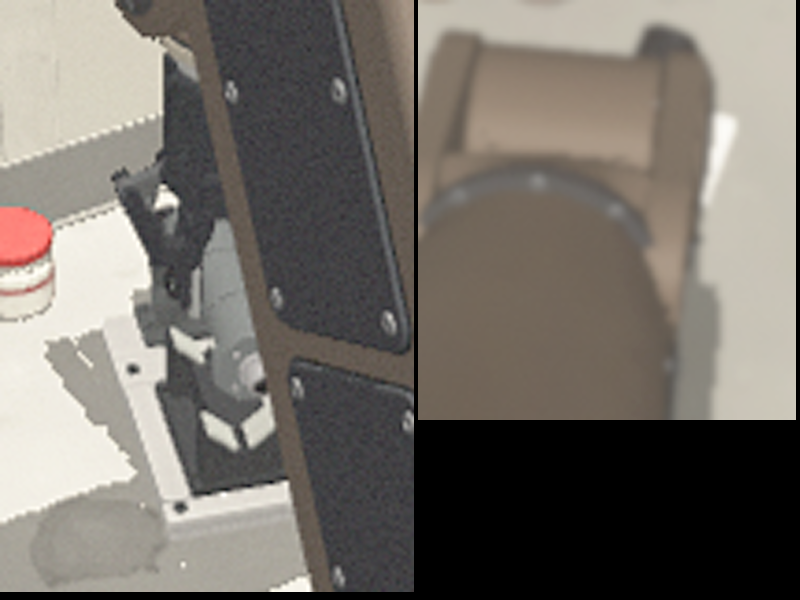

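The barrel is over the V with its stub at the near end (245,375) and its window towards the collimator. Lowering it now.

Request:
servo_tool([
  [[0,0,5,-0.1,-1],[0,0,10,0,-1],[0,0,10,0,-1],[0,0,10,0,-1],[0,0,8,0,-1],[0,0,5,0,-1],[0,0,3,0,-1],[0,0,2,0,-1],[0,0,0,0,-1]],
])

```text
clock: 29.2
eef_pos: [0.544, 0.0304, 0.0393]
orientation: [-3.142, 0.0, 2.83]
wrist_force: [0.7, 0.0, -3.4]
opening: 0.0342
gripper_force: 60.2
```

Request:
servo_tool([
  [[0,0,1,0,-1],[0,0,1,0,-1],[0,0,1,0,-1],[0,0,1,0,-1],[0,0,0,0,-1]],
])

```text
clock: 29.7
eef_pos: [0.5439, 0.0304, 0.0353]
orientation: [-3.141, -0.0, 2.83]
wrist_force: [0.2, -0.9, -2.8]
opening: 0.034
gripper_force: 60.2
```

Request:
servo_tool([
  [[0,0,1,0,-1],[0,0,1,0,-1],[0,0,0,0,-1]],
])

```text
clock: 30.0
eef_pos: [0.5439, 0.0304, 0.0332]
orientation: [-3.141, -0.0, 2.83]
wrist_force: [-0.0, 0.8, -2.9]
opening: 0.034
gripper_force: 60.2
```

Request:
servo_tool([
  [[0,0,1,0,-1],[0,0,0.5,0,-1],[0,0,0,0,-1]],
])

```text
clock: 30.3
eef_pos: [0.5439, 0.0304, 0.0318]
orientation: [-3.141, 0.0, 2.83]
wrist_force: [-1.1, 0.3, -3.1]
opening: 0.0341
gripper_force: 60.2
```

Request:
servo_tool([
  [[0,0,0.5,0,-1],[0,0,0,0,-1],[0,0,0,0,-1]],
])

```text
clock: 30.6
eef_pos: [0.544, 0.0304, 0.0314]
orientation: [-3.142, 0.0, 2.83]
wrist_force: [-0.6, 0.5, -3.5]
opening: 0.0346
gripper_force: 60.2
```

Request:
servo_tool([
  [[0,0,0.5,0,-1],[0,0,0,0,-1],[0,0,0,0,-1]],
])

```text
clock: 30.9
eef_pos: [0.5441, 0.0304, 0.0311]
orientation: [-3.142, 0.001, 2.83]
wrist_force: [0.1, 1.2, 2.6]
opening: 0.0347
gripper_force: 60.6
```

Request:
servo_tool([
  [[0,0,0.5,0,-1],[0,0,0,0,-1],[0,0,0,0,-1],[0,0,0,0,-1]],
])

```text
clock: 31.3
eef_pos: [0.5442, 0.0304, 0.031]
orientation: [3.142, 0.001, 2.83]
wrist_force: [-2.2, 0.4, 7.7]
opening: 0.034
gripper_force: 61.3
```

Request:
servo_tool([
  [[0,0,0.3,0,-1],[0,0,0,0,-1],[0,0,0,0,-1],[0,0,0,0,-1]],
])

```text
clock: 31.7
eef_pos: [0.5443, 0.0305, 0.0309]
orientation: [3.141, 0.001, 2.83]
wrist_force: [-2.6, 1.7, 10.2]
opening: 0.0342
gripper_force: 61.4
```

Request:
servo_tool([
  [[0,0,0.5,0,-1],[0,0,0,0,-1],[0,0,0,0,-1],[0,0,0,0,-1],[0,0,0,0,-1],[0,0,0,0,-1]],
])

```text
clock: 32.3
eef_pos: [0.5444, 0.0305, 0.0307]
orientation: [3.141, 0.002, 2.83]
wrist_force: [-2.8, 0.6, 15.7]
opening: 0.034
gripper_force: 62.0
```

Request:
servo_tool([
  [[0,0,0,0,-1],[0,0,0,0,-1],[0,0,0,0,-1],[0,0,0,0,-1],[0,0,0,0,-1],[0,0,0,0,-1],[0,0,0,0,-1],[0,0,0,0,-1]],
])

```text
clock: 33.1
eef_pos: [0.5444, 0.0305, 0.0308]
orientation: [3.141, 0.002, 2.83]
wrist_force: [-3.3, 1.0, 15.1]
opening: 0.0342
gripper_force: 62.0
```

Run:
```python
from h import *
from cell import state
s=state();print(s["wrist_force"],s["ft_torque"],s["eef_pos"])
C=cams(); t=C["scene"]
# tilt check: saddle/caps not needed; fit stub vs block: print predicted pixels only
print(state()["wrist_force"])
```

```text
[-3.31953888  1.0343762  15.07206276] [0.1504187  0.58225869 0.46153741] [0.54437636 0.030459   0.03077029]
[-3.60165905  0.40459986 15.89876937]
```

Steady at 15 N. I'll relieve the small yaw moment (0.46 Nm) so the load is even.

Request:
servo_tool([
  [[0,0,0,-0.2,-1],[0,0,0,-0.2,-1],[0,0,0,0,-1],[0,0,0,0,-1],[0,0,0,0,-1],[0,0,0,0,-1]],
])

```text
clock: 33.8
eef_pos: [0.5444, 0.0304, 0.0307]
orientation: [3.141, 0.002, 2.836]
wrist_force: [-2.7, 0.3, 15.9]
opening: 0.0341
gripper_force: 61.9
```

Run:
```python
from cell import state
s=state();print(s["wrist_force"],s["ft_torque"],s["eef_pos"],s["orientation"])
```

```text
[-2.67668903  0.28214591 15.85639252] [0.10819761 0.6509809  0.10048002] [0.54436021 0.03042381 0.03073684] [3.14126860e+00 1.52309282e-03 2.83649186e+00]
```

The yaw moment is down to 0.10 Nm and the push holds at about 15–16 N, so I'm handing in.

```bash
python3 -c "
from cell import workorder
print(workorder.close_job())"
```

```text
the job is handed in; nothing more can be done
None
```

The job is handed in at about 34 s: the V-block is home in the pocket and released, and the barrel lies in the V with its window to the collimator, still gripped and pressed down at about 15 N; the final seating was read from height and force, since my picture allowance was used up.

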